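# Feed a steel block through the flap of the parts box

### The job

Using only your fingertips, push the machined steel block along the feed shelf and through the hanging flap of the parts box, until it tips over the edge inside and slides down the chute; then draw your fingers back out so that the flap falls fully shut behind it. Do not grip or lift the block, and leave the other things on the bench where they are.

Things in the scene. Friction and masses are not known exactly. Their poses are not given: they have to be found in the camera images.
- chute: Dark sheet-steel parts box with a feed shelf in front, fixed. Origin on the bench top right below the shut flap, midway across; x = feed direction (along the shelf, through the flap, into the box), z up. The box is a tunnel 72 mm wide inside (78 outside), x = -8 to 178 mm, with a clear window in its roof, whose top is 153 mm above the bench.
- shelf_end (a point): Middle of the free end of the feed shelf: a smooth level sheet 152 mm wide, top 70 mm above the bench, from x = -212 mm to the flap. Two guide rails (24 mm high, 4 thick) stand on it: clear width 132 mm here, narrowing evenly to 68 mm at x = -45, then straight to the box.
- hinge_rod (a point): Middle of the flap's hinge rod (8 mm thick), across the mouth of the box, 142 mm above the bench; the opening under it is 68 mm high. Fingers leaning 30 to 40 degrees (tips forward) can reach 20 mm in past the flap under this rod; upright fingers stop at the rod.
- chute_edge (a point): Middle of the edge inside the box, 45 mm past the flap, where the level shelf ends and a smooth slope falls 30 degrees to the bottom. The block tips and slides down by itself once its middle is past this edge; its rear end is then level with the shut flap. The slope ends at a rubber buffer 167 mm past the flap.
- flap (a joint): Hinge of the flap, rad. 0 = hanging shut against its stop, grows as the lower edge swings into the box, at most 1.45. The flap (66 mm wide, 69 mm long, 3 mm thick, 0.12 kg) hangs freely from the rod and opens only inward; its smooth rolled lower edge slides up over the block; it falls shut by its own weight whenever nothing holds it. The block lying under it holds it at about 0.9 rad.
- flap_edge (a point): Middle of the lower edge of the flap, 3 mm above the shelf while shut.
- block: Machined dark steel block, 90 x 42 x 30 mm, about 0.9 kg, lying on the shelf between the rails, long side roughly along the feed direction (up to 15 degrees askew), 30 mm high as it lies (top 100 mm above the bench). Origin in the middle of one 42 x 30 mm end face, the end away from the flap; z axis along the block, level, towards the flap; y axis level across it, x axis down.
- block_mid (a point): Centre of the block (45 mm from each end).
- tin: Bystander: black round tin, 54 mm wide, 55 high. Origin: underside centre.
- bolt: Bystander: hex bolt lying, 88 mm long. Origin: underside centre.
- nut: Bystander: hex nut, 25 mm. Origin: underside centre.
- spanner: Bystander: double-ended spanner, 166 mm long, lying. Origin: underside centre.
- weight: Bystander: turned steel weight with a knob, 37 mm wide, 76 high. Origin: underside centre.
- nozzle: Bystander: copper gas nozzle standing, 22 mm wide, 66 high. Origin: underside centre.
- tack_bracket: Bystander: bracket, base plate 62 x 105 mm with an upright tab, 52 high. Origin: underside centre.
- clamp: Bystander: small C-clamp lying, 94 x 66 x 18 mm. Origin: underside centre.
Things that resemble listed ones, but are neither listed nor needed, are in the scene too. Leave any blue or green look-alike of the block alone.

How it is judged:
On the way:
1. the block, lying on the shelf, has pushed the flap open and is entering the box (value of joint flap above 0.5 rad and x of block_mid in the frame of chute between -0.045 and 0.05 m and height (world z) of block_mid above 0.075 m), for 0.1 s.
At the end, for the whole second after the job is handed in: The block lies at rest down the chute inside the box (its centre more than 85 mm past the flap and lower than the feed shelf), the flap hangs shut (within 0.06 rad), and none of the loose things on the bench has moved 20 mm (x of block_mid in the frame of chute between 0.085 and 0.18 m and height (world z) of block_mid below 0.068 m and linear speed of block below 0.02 m/s and value of joint flap below 0.06 rad and distance of each of tin, bolt, nut, spanner, weight, nozzle, tack_bracket, clamp from where it was at the start of the episode below 0.02 m); the robot touches nothing.
It fails at once if the block is lifted (its centre more than 15 mm higher than it lay) (height (world z) of block_mid above 0.1 m).
It fails at once if the block is gripped (the point between the fingertips lies within the block's outline while they press on it with over 4 N) (contact force between the fingers and block above 4 N and z of the grasp point in the frame of block between 0.008 and 0.09 m and y of the grasp point in the frame of block between -0.019 and 0.019 m and x of the grasp point in the frame of block between -0.028 and 0.015 m).
It fails at once if another thing on the bench is moved by 20 mm (distance of any of tin, bolt, nut, spanner, weight, nozzle, tack_bracket, clamp from where it was at the start of the episode above 0.02 m).
It also fails if it takes over 42 s, if anything falls off the work surface, if the arm or the gripper's body presses on something with over 40 N, if the wrist force passes 120 N, or if a joint passes its speed limit or range.

### The arm

A 7-joint arm with a two-finger parallel gripper is mounted at the origin on a cart in front of the work surface, level with it; the furniture and walls round the work are solid. World frame = base frame: x ahead of the robot, y to its left, z up, the work surface at z = 0. Lengths are in m, angles in rad, forces in N, time in s.
With the tool pointing down it reaches from about 0.425 to 0.925 m from the base axis. Payload 6.8 kg.
Tool frame: the origin (TCP) lies midway between the tips of the shut fingers; the grasp point (between the pads) lies 19 mm behind it; z points along the fingers, y is the direction in which the jaws open and shut (so a half turn about z gives the same grasp; the last joint's range is limited). The gripper opens to 88 mm and grips with 3 to 60 N. Pads are 20 mm wide; open, the fingers measure 115 mm over their backs; the gripper's body (75 mm by 178 mm) begins 61 mm behind the grasp point.
Start: joints at [1.106, 0.477, 0.022, 1.555, -0.011, 1.109, -0.083], TCP at [0.236, -0.633, 0.186] pointing down, gripper open.
Joint ranges: [-2.96, 2.96], [-0.34, 2.1], [-1.41, 1.46], [0.24, 2.44], [-1.37, 4.51], [0.17, 1.92], [-2.96, 2.96]. Speed limits (rad/s): [2.39, 2.39, 3.14, 3.14, 3.14, 3.14, 3.14].

### API

Orientations are given as a unit quaternion [x, y, z, w].
In Python, from workcell import * gives the robot as it stands.
- The arm moves only by the tool move_arm, never from a script. Its argument "increments" is a list of rows, each an object of numbers: "tx", "ty", "tz": the shift along the world's x, y, z in m; "roll": the turn about the world's z in rad. A call has exactly 8 rows; each row shifts and turns the commanded pose from where the row before left it; what a row does not reach is not made up. A row lasts 1/12 s, in which the tool goes at most 41.7 mm and 7.16 degrees, less where a joint would pass 70% of its speed; a pose out of reach is approached as far as the arm can. A call is refused whole if a number of a shift passes 0.0417 or a number of a turn 0.125, either way. A call with a gripper value outside its range is refused whole. "claw" is the closure, from -1 (fully open) to 1 (shut), set as the call begins (left out, the last holds). The fingers move at their own pace and stop on an object; the grip force is fixed at half the most. Time passes only in rows, so rows that do not move let the fingers close, or fill a call up. It gives the time, the measured TCP pose, the force and the opening at its end, in the units of the state.
- sense(): the state, without advancing time (a new reading comes with each control period).
- snapshot(name): name is "scene" or "top" or "wrist"; returns (picture, depth): 384x512x3 uint8, red, green, blue; 384x512 float32, m along the optical axis (not along the pixel's ray), 0 where there is no reading.
- calibration(name): a dict with "K" (3x3 intrinsics, pixels), "rvec" (rotation vector, rad) and "tvec" (3), from world to camera coordinates, as OpenCV has them. Camera axes: x right, y down, z forward; pixel columns grow to the right and rows downward; lengths in m; the calibration is good to about 2 mm. A picture is of the moment at which its call begins: read the wrist's pose just before it. calibration takes no time and is no camera call; for the wrist camera it gives the pose at the moment of the call.
- job_done(): hands the job in, once; it reports no verdict.
Trained networks look in the newest picture that a camera, given by its name, has taken for a name from the list of things; names that differ only in an ending like _2 or _b are one class to them, and where a whole thing is asked for, a point or a joint stands for the part that bears it (a point fixed in the world has none). Each returns a list of dicts, best first, with "confidence" (0 to 1); they miss things now and then, are a little off and sometimes report something else, mostly with a low value. They report only what shows in the picture. A call takes as long as a camera call. They do not tell look-alikes from the thing itself.
- outline_of(camera, name): "mask" (384x512 bool, what is visible of it) and "uv" ([column, row] in pixels, amid what is visible of it).
The state is a dict: "time": time; "qpos": joint angles; "qvel": joint speeds; "joint_efforts": joint torques, N m; "position": TCP position; "tool_rot": TCP orientation; "contact_force": force on the tool from outside, world axes, zero at the start; "moment": the same for the moment, N m; "finger_gap": finger opening in m.
Only numpy, scipy, OpenCV 4.12 (cv2) and the standard library are available. Lean on these libraries where they do the work, as an engineer would, in place of code of your own. Each camera call takes 0.05 s, during which the arm holds its last target.

## Working session

There is one attempt and no reset: what is moved stays moved. The work goes in short steps, Python scripts to look and compute and a tool call to move; the robot and the scene stay as the last step left them, time stands still between calls to the robot, and variables do not carry over. Pictures are saved under pics/ and viewed, and the job is handed in when it is done.

Besides the shell and the picture viewer there is one more tool, called as name(argument=value, ...), one argument or row to a line, values as JSON. move_arm: Moves the arm, as the interface text tells. Its arguments: {"type":"object","properties":{"increments":{"type":"array"},"claw":{"type":"number"}},"required":["increments"]}

```bash
ls; mkdir -p pics; cat > h.py <<'E'
from workcell import *
import numpy as np, cv2
def cam(n):
    c=calibration(n);R=cv2.Rodrigues(np.array(c['rvec'],float))[0];return np.array(c['K']),R,np.array(c['tvec'],float).ravel()
def snap(n,f):
    p,d=snapshot(n);cv2.imwrite(f'pics/{f}.png',p[:,:,::-1]);np.savez(f'pics/{f}.npz',p=p,d=d);return p,d
def pts(n,d,C=None):
    K,R,t=C or cam(n)
    v,u=np.mgrid[0:384,0:512]
    P=np.stack([(u-K[0,2])/K[0,0]*d,(v-K[1,2])/K[1,1]*d,d],-1)
    W=(P-t)@R
    W[d<=0]=np.nan
    return W
def proj(n,X,C=None):
    K,R,t=C or cam(n);c=np.atleast_2d(X)@R.T+t
    q=c@K.T;return q[:,:2]/q[:,2:]
E
python3 - <<'E'
from h import *
print(sense())
for n in ['scene','top','wrist']:
    snap(n,n+'0')
    for o in (['block','chute'] if n!='wrist' else ['block']):
        for r in outline_of(n,o): print(n,o,r['confidence'],r['uv'],r['mask'].sum())
E
```

```text
pics
{'time': 0.0, 'qpos': array([ 1.10586456,  0.47780915,  0.02235181,  1.55643816, -0.01151653,
        1.10930678, -0.08311123]), 'qvel': array([ 3.58064747e-04,  2.84277600e-04,  6.33207964e-04, -7.92989093e-05,
        1.16207817e-03,  1.06165186e-03,  7.10340252e-04]), 'joint_efforts': array([-3.15897641e-04, -5.82862365e+01,  1.53421719e+00, -2.72618222e+01,
       -5.43113763e-02,  1.69974676e-02,  1.51271456e-04]), 'position': array([ 0.23552653, -0.63185987,  0.18528158]), 'tool_rot': array([ 9.84126322e-01,  1.77467017e-01, -2.24958851e-04, -8.88570595e-04]), 'contact_force': array([-0.29156354, -0.65026235,  0.13797888]), 'moment': array([-0.03472169, -0.00197597, -0.0119162 ]), 'finger_gap': 0.0877162491456469}
scene block 0.89 [259.9, 296.3] 593
scene block 0.8 [245.6, 223.8] 350
scene block 0.57 [270.6, 168.3] 196
scene chute 0.6 [255.4, 212.6] 3580
top block 0.78 [329.4, 178.4] 437
top block 0.73 [143.6, 250.9] 422
top block 0.63 [200.6, 201.5] 452
top chute 0.61 [236.6, 188.6] 5424
```

View pics/scene0.png

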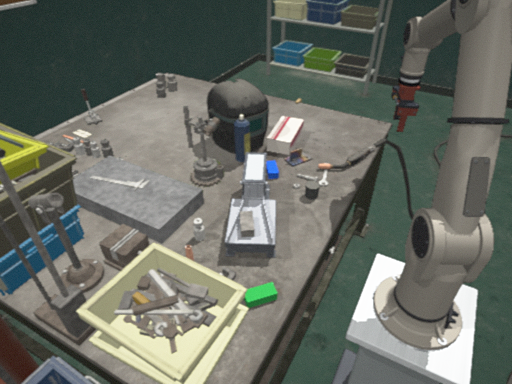

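View pics/top0.png

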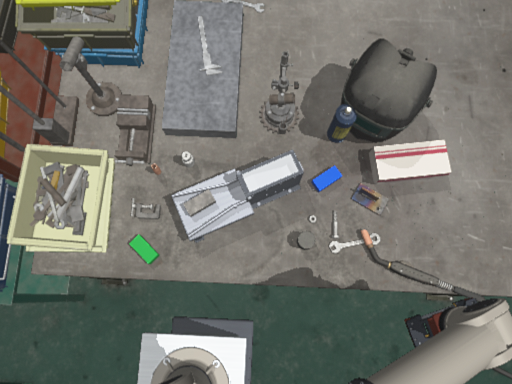

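```bash
python3 - <<'E'
from h import *
import cv2
p=np.load('pics/top0.npz')['p'];d=np.load('pics/top0.npz')['d']
cv2.imwrite('pics/topcrop.png',cv2.resize(p[110:270,120:350,::-1],None,fx=3.4,fy=3.4,interpolation=cv2.INTER_CUBIC))
W=pts('top',d);np.save('pics/W0.npy',W)
print(cam('top'))
for u,v in [(329,178),(143,251),(200,201)]: print(W[v,u])
E
```

```text
(array([[460.78265613,   0.        , 252.6984044 ],
       [  0.        , 460.78265613, 186.87695676],
       [  0.        ,   0.        ,   1.        ]]), array([[ 0.04825553, -0.99882737, -0.00391055],
       [-0.97232188, -0.0460782 , -0.22905667],
       [ 0.22860787,  0.01485557, -0.97340524]]), array([-0.18749917,  0.59798138,  1.37261896]))
[ 0.65616236 -0.40253416  0.0312598 ]
[0.39409745 0.17326818 0.03095127]
[ 0.54700398 -0.00155779  0.10182735]
```

View pics/topcrop.png

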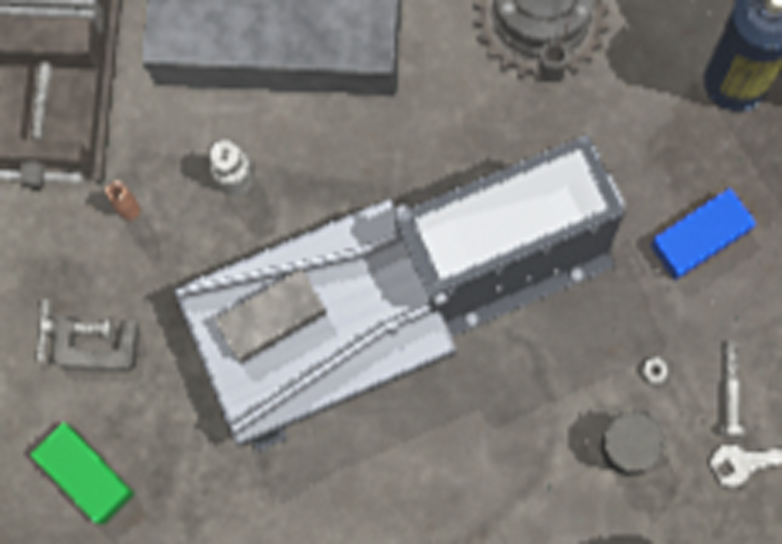

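The candidates for the block in the top view are steel on the shelf (200,201), top z≈0.10, blue on the bench (329,178) and green on the bench (143,251). The crop confirms the steel one on the shelf. Next I'll fit the chute and block poses.

```bash
cat >> h.py <<'E'
def chute_model(x,y,shelf=True):
    h=np.zeros_like(x)
    h[(x>-.212)&(x<0)&(np.abs(y)<.076)]=.070
    half=np.where(x<-.045,.034+(.066-.034)*(-.045-x)/(.212-.045),.034)
    h[(x>-.212)&(x<-.008)&(np.abs(y)>half)&(np.abs(y)<half+.004)]=.094
    h[(x>-.008)&(x<.178)&(np.abs(y)<.039)]=.153
    return h
def toch(P,q):
    a=q[2];f=np.array([np.cos(a),np.sin(a)]);l=np.array([-f[1],f[0]])
    D=P[:,:2]-q[:2];return D@f,D@l
E
python3 - <<'E'
from h import *
from scipy.optimize import differential_evolution, minimize
W=np.load('pics/W0.npy');P=W[135:250,160:320].reshape(-1,3)
P=P[np.isfinite(P[:,2])]
def cost(q):
    x,y=toch(P,q);return np.minimum(np.abs(P[:,2]-chute_model(x,y)),.025).mean()*1000
b=[(.54,.66),(-.2,-.08),(-1.25,-.95)]
for s in (0,1,2):
    r=differential_evolution(cost,b,seed=s,popsize=20,tol=1e-6);print(r.x,r.fun)
q=r.x
x,y=toch(P,q)
# edges direct checks
roof=(P[:,2]>.147)&(P[:,2]<.158); print('roof x',np.percentile(x[roof],[0,1,50,99,100]),'y',np.percentile(y[roof],[0,1,5,50,95,99,100]))
m=roof&(np.abs(y)<.02);print(x[m].min(),x[m].max())
sh=(abs(P[:,2]-.0705)<.004)&(x<-.02)
m=sh&(x>-.19)&(x<-.06); print('shelf y',np.percentile(y[m],[0,1,99,100]),'xmin',np.percentile(x[sh],[0,.5,1]))
m=(abs(P[:,2]-.101)<.004)&(x<-.03)&(abs(y)<.03+.0*x)&(x>-.2)
rc=cv2.minAreaRect((np.c_[x[m],y[m]]*1000).astype(np.float32));print('block in chute frame',m.sum(),rc, x[m].mean(),y[m].mean())
np.save('q.npy',q)
c=np.cos(q[2]);s=np.sin(q[2])
def to(X):X=np.atleast_2d(X);return np.c_[q[0]+c*X[:,0]-s*X[:,1],q[1]+s*X[:,0]+c*X[:,1],X[:,2]]
p=np.load('pics/top0.npz')['p'][:,:,::-1].copy();p=cv2.resize(p,None,fx=4,fy=4,interpolation=cv2.INTER_CUBIC)
def poly(X,col):
    cv2.polylines(p,[np.round(proj('top',to(X))*4+2).astype(int)],True,col,1)
poly([[-.212,-.076,.07],[-.212,.076,.07],[0,.076,.07],[0,-.076,.07]],(0,0,255))
poly([[-.008,-.039,.153],[-.008,.039,.153],[.178,.039,.153],[.178,-.039,.153]],(0,255,0))
bx=cv2.boxPoints(rc)/1000
poly(np.c_[bx,np.full(4,.1)],(255,0,255))
for sg in(1,-1):
  poly([[-.212,sg*.066,.094],[-.045,sg*.034,.094],[-.008,sg*.034,.094],[-.045,sg*.034,.094]],(255,255,0))
cv2.imwrite('pics/fit.png',p[560:980,640:1260])
E
```

```text
[ 0.59632088 -0.13057927 -1.11159422] 5.044520204646039
[ 0.59631745 -0.13059292 -1.11157175] 5.044520204646039
[ 0.59624455 -0.13065543 -1.11216007] 5.043610283937983
roof x [-0.00794762 -0.0061136   0.08301981  0.17594478  0.17784162] y [-0.04576658 -0.03966587 -0.03666306 -0.00083107  0.03533703  0.03849513
  0.04555184]
-0.007947622208060293 0.17779963082420597
shelf y [-0.07935583 -0.07823111  0.17365576  0.19044938] xmin [-0.21507295 -0.2141643  -0.21353318]
block in chute frame 296 ((-141.15338134765625, 12.443281173706055), (89.82915496826172, 41.42792510986328), 7.017869472503662) -0.14352670583892882 0.01028303579612332
```

View pics/fit.png

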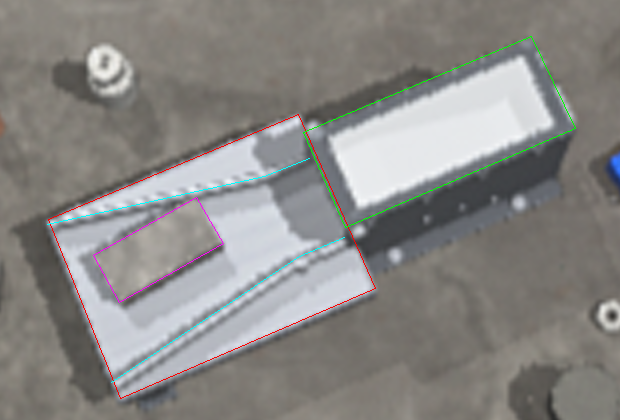

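The fit matches the picture. The roof, shelf and rail outlines line up, and the block's centre is at chute (-141, +12) mm with +7° yaw. The tool can only stay upright, so I'll square the block with the partly shut fingers across its rear face, push it to the flap, and finish with a faster push so it coasts over the edge.

move_arm(
  claw=0.55,
  increments=[
    {"tx":0.02,"ty":0.028,"tz":0.005,"roll":0.1},
    {"tx":0.02,"ty":0.028,"tz":0.005,"roll":0.1},
    {"tx":0.02,"ty":0.028,"tz":0.005,"roll":0.1},
    {"tx":0.02,"ty":0.028,"tz":0.005,"roll":0.1},
    {"tx":0.02,"ty":0.028,"tz":0.005,"roll":0.1},
    {"tx":0.02,"ty":0.028,"tz":0.005,"roll":0.1},
    {"tx":0.02,"ty":0.028,"tz":0.005,"roll":0.1},
    {"tx":0.02,"ty":0.028,"tz":0.005,"roll":0.1},
  ],
)

```text
time: 1.07
position: [0.3965, -0.4071, 0.2268]
tool_rot: [0.836, 0.549, -0.0, 0.0]
contact_force: [0.4, -0.0, 0.1]
finger_gap: 0.0385
```

move_arm(
  increments=[
    {"tx":0.008,"ty":0.034,"roll":0.1},
    {"tx":0.008,"ty":0.034,"roll":0.1},
    {"tx":0.008,"ty":0.034,"roll":0.1},
    {"tx":0.008,"ty":0.034,"roll":0.1},
    {"tx":0.008,"ty":0.034,"roll":0.1},
    {"tx":0.008,"ty":0.034,"roll":0.1},
    {"tx":0.008,"ty":0.034,"roll":0.1},
    {"tx":0.008,"ty":0.034,"roll":0.1},
  ],
)

```text
validation failed for argument at $.in...
```

```bash
cat >> h.py <<'E'
def st():
    s=sense();q=np.load('q.npy');x,y=toch(np.array([s['position']]),q)
    from scipy.spatial.transform import Rotation as Ro
    M=Ro.from_quat(s['tool_rot']).as_matrix();a=np.arctan2(M[1,1],M[0,1])
    e=(a-(q[2]+np.pi/2)+np.pi/2)%np.pi-np.pi/2
    print('t',s['time'],'chute xy',x,y,'z',s['position'][2],'yaw err',e,'gap',s['finger_gap'],'F',s['contact_force'],'pos',s['position'],'q',np.round(s['qpos'],2))
E
python3 -c "
from h import *
st()"
```

```text
t 1.0667 chute xy [0.15942903] [-0.30152731] z 0.22676332202094565 yaw err -0.8678958338889806 gap 0.03851602419423243 F [ 0.44128765 -0.0234799   0.11640434] pos [ 0.39646128 -0.4071025   0.22676332] q [ 0.88  0.28 -0.24  1.76  0.07  1.12  0.21]
```

move_arm(
  increments=[
    {"tx":0.008,"ty":0.034,"tz":0.0,"roll":0.108},
    {"tx":0.008,"ty":0.034,"tz":0.0,"roll":0.108},
    {"tx":0.008,"ty":0.034,"tz":0.0,"roll":0.108},
    {"tx":0.008,"ty":0.034,"tz":0.0,"roll":0.108},
    {"tx":0.008,"ty":0.034,"tz":0.0,"roll":0.108},
    {"tx":0.008,"ty":0.034,"tz":0.0,"roll":0.108},
    {"tx":0.008,"ty":0.034,"tz":0.0,"roll":0.108},
    {"tx":0.008,"ty":0.034,"tz":0.0,"roll":0.108},
  ],
)

```text
time: 1.73
position: [0.4599, -0.135, 0.2266]
tool_rot: [0.529, 0.848, -0.0, 0.0]
contact_force: [-0.0, -0.0, 0.1]
finger_gap: 0.0197
```

```bash
python3 -c "
from h import *
st()"
```

```text
t 1.7333 chute xy [-0.05651528] [-0.12419287] z 0.22658245412379258 yaw err -0.003601509890967858 gap 0.019705541793796685 F [-0.02702247 -0.00385949  0.0835856 ] pos [ 0.45986536 -0.13496398  0.22658245] q [ 0.64  0.15 -0.53  1.93  0.09  1.08  0.53]
```

move_arm(
  increments=[
    {"tx":0.006,"ty":0.03,"tz":0.0,"roll":0.0},
    {"tx":0.006,"ty":0.03,"tz":0.0,"roll":0.0},
    {"tx":0.006,"ty":0.03,"tz":0.0,"roll":0.0},
    {"tx":0.006,"ty":0.03,"tz":0.0,"roll":0.0},
    {"tx":0.006,"ty":0.03,"tz":0.0,"roll":0.004},
    {"tx":0.006,"ty":0.03,"tz":0.0,"roll":0.0},
    {"tx":0.006,"ty":0.03,"tz":0.0,"roll":0.0},
    {"tx":0.001,"ty":0.0,"tz":0.0,"roll":0.0},
  ],
)

```text
time: 2.4
position: [0.5031, 0.0804, 0.227]
tool_rot: [0.526, 0.85, 0.002, -0.0]
contact_force: [1.1, 0.4, 0.1]
finger_gap: 0.0195
```

```bash
python3 -c "
from h import *
st();snap('top','top1');snap('wrist','wrist1');snap('scene','scene1')
a=[cv2.imread(f'pics/{n}1.png') for n in ('top','wrist')]
cv2.imwrite('pics/both1.png',cv2.resize(np.hstack(a),(800,300)))"
```

```text
t 2.4 chute xy [-0.2305275] [0.00993208] z 0.22702137945082712 yaw err 0.0032627289195428233 gap 0.019549566317728275 F [1.10965695 0.4204609  0.07611509] pos [0.50308977 0.08044587 0.22702138] q [ 0.32  0.23 -0.68  1.86  0.16  1.1   0.03]
```

View pics/both1.png

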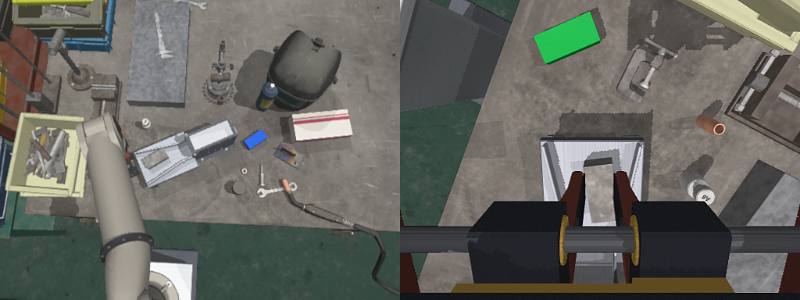

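The top view shows the arm behind the shelf's free end. In the wrist view the block lies at about (600,190) in the combined picture, in line with the two fingers. I'll descend behind it.

move_arm(
  increments=[
    {"tx":0.0,"ty":0.0,"tz":-0.02,"roll":0.0},
    {"tx":0.0,"ty":0.0,"tz":-0.025,"roll":0.0},
    {"tx":0.0,"ty":0.0,"tz":-0.025,"roll":-0.003},
    {"tx":0.0,"ty":0.0,"tz":-0.025,"roll":0.0},
    {"tx":0.0,"ty":0.0,"tz":-0.02,"roll":0.0},
    {"tx":0.0,"ty":0.0,"tz":-0.015,"roll":0.0},
    {"tx":0.0,"ty":0.0,"tz":-0.01,"roll":0.0},
    {"tx":0.0,"ty":0.0,"tz":0.0,"roll":0.0},
  ],
)

```text
time: 3.22
position: [0.5014, 0.0715, 0.0845]
tool_rot: [0.532, 0.847, -0.001, -0.001]
contact_force: [0.3, 0.4, 0.0]
finger_gap: 0.0197
```

```bash
python3 -c "
from h import *
st()"
```

```text
t 3.2167 chute xy [-0.22328621] [0.0044603] z 0.08445376858505269 yaw err -0.00976956288473474 gap 0.01965711086328206 F [0.32302532 0.41518772 0.03984189] pos [0.50138936 0.07153042 0.08445377] q [ 0.25  0.4  -0.62  2.01  0.32  0.82 -0.11]
```

move_arm(
  increments=[
    {"tx":0.0035,"ty":-0.0072,"tz":0.0,"roll":0.0},
    {"tx":0.0035,"ty":-0.0072,"tz":0.0,"roll":0.004},
    {"tx":0.0027,"ty":-0.0054,"tz":0.0,"roll":0.004},
    {"tx":0.0027,"ty":-0.0054,"tz":0.0,"roll":0.0},
    {"tx":0.0027,"ty":-0.0054,"tz":0.0,"roll":0.0},
    {"tx":0.0027,"ty":-0.0054,"tz":0.0,"roll":0.0},
    {"tx":0.0027,"ty":-0.0054,"tz":0.0,"roll":0.0},
    {"tx":0.0027,"ty":-0.0054,"tz":0.0,"roll":0.0},
  ],
)

```text
time: 3.88
position: [0.5263, 0.0261, 0.0863]
tool_rot: [0.528, 0.849, 0.0, 0.0]
contact_force: [-0.1, -0.4, 0.5]
finger_gap: 0.02
```

```bash
cat >> h.py <<'E'
def look(f):
    st();p,d=snap('top',f);W=pts('top',d)[135:250,160:320].reshape(-1,3);W=W[np.isfinite(W[:,2])]
    q=np.load('q.npy');x,y=toch(W,q)
    m=(abs(W[:,2]-.101)<.004)&(x<-.006)&(abs(y)<.033)&(x>-.2)
    if m.sum()>3: print('blk',m.sum(),cv2.minAreaRect((np.c_[x[m],y[m]]*1000).astype(np.float32)),'x',x[m].min(),x[m].max(),'y',y[m].mean())
    cv2.imwrite(f'pics/{f}c.png',cv2.resize(p[120:260,140:330,::-1],None,fx=4,fy=4,interpolation=cv2.INTER_CUBIC))
E
python3 -c "
from h import *
look('top2')"
```

```text
t 3.8833 chute xy [-0.171521] [0.00665221] z 0.0863466443814718 yaw err 0.00022969913053882962 gap 0.020009424206417714 F [-0.14893421 -0.37086869  0.4765112 ] pos [0.52627254 0.02608519 0.08634664] q [ 0.32  0.43 -0.6   1.97  0.32  0.84  0.  ]
blk 144 ((-119.89599609375, 12.997178077697754), (48.67589569091797, 38.177467346191406), 3.6330060958862305) x -0.14297547439683134 -0.09504001513815177 y 0.013369007960361976
```

View pics/top2c.png

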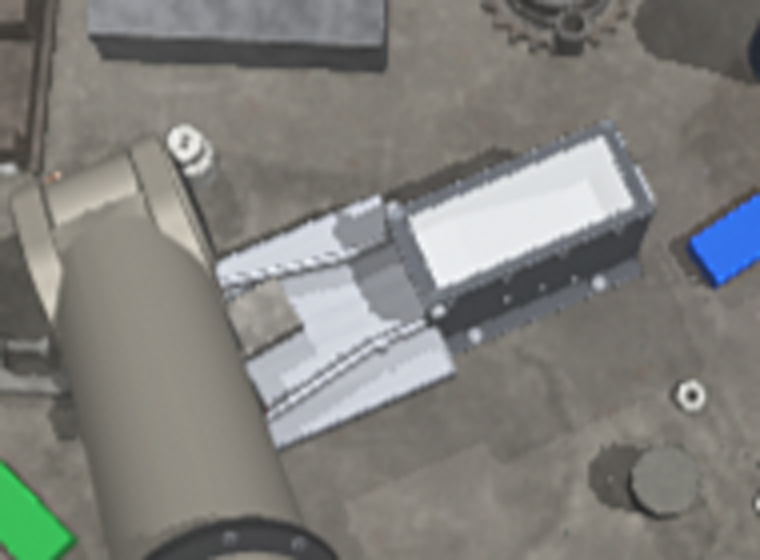

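```bash
python3 -c "
from h import *
p,d=snap('wrist','wrist2');p2,d2=snap('scene','scene2')
C=cam('wrist');print(-C[1].T@C[2], C[1])
s=sense();T=s['position'];print(T)
q=np.load('q.npy');c,sn=np.cos(q[2]),np.sin(q[2])
def to(X):return np.array([q[0]+c*X[0]-sn*X[1],q[1]+sn*X[0]+c*X[1],X[2]])
a=p[:,:,::-1].copy();b=p2[:,:,::-1].copy()
for im,n in((a,'wrist'),(b,'scene')):
  for X,col in ((T,(0,0,255)),(to([-.186,.007,.1]),(0,255,0)),(to([-.096,.018,.1]),(255,0,0)),(to([-.212,.076,.07]),(255,255,0)),(to([-.212,-.076,.07]),(255,255,0))):
    u=proj(n,X)[0];print(n,u);cv2.circle(im,tuple(int(round(k)) for k in u),2,col,-1)
b=cv2.resize(b[150:270,180:330],None,fx=4,fy=4,interpolation=cv2.INTER_CUBIC)
cv2.imwrite('pics/w2m.png',a);cv2.imwrite('pics/s2m.png',b)
"
```

```text
[0.49260152 0.09311535 0.28479808] [[ 8.96467522e-01  4.43109412e-01 -1.77418411e-04]
 [ 4.26705354e-01 -8.63171921e-01  2.69919944e-01]
 [ 1.19450925e-01 -2.42050168e-01 -9.62882751e-01]]
[0.52609716 0.02621835 0.0861821 ]
wrist [255.30576605 216.17327092]
wrist [256.09658169 202.23783578]
wrist [271.86254255 326.61085927]
wrist [357.34058944 152.22199853]
wrist [134.05135439 152.12070156]
scene [247.59583556 230.07671804]
scene [247.0449209  230.11961176]
scene [245.60114371 210.65393304]
scene [224.26816484 242.43056512]
scene [273.66351525 243.87785146]
```

View pics/w2m.png

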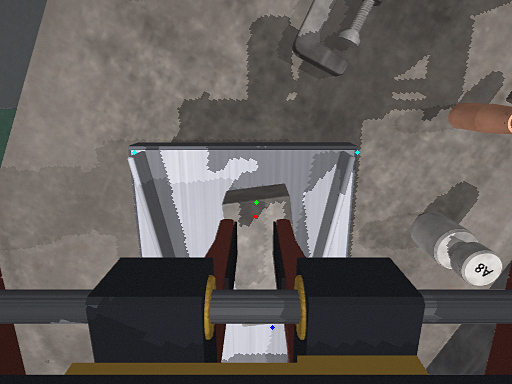

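View pics/s2m.png

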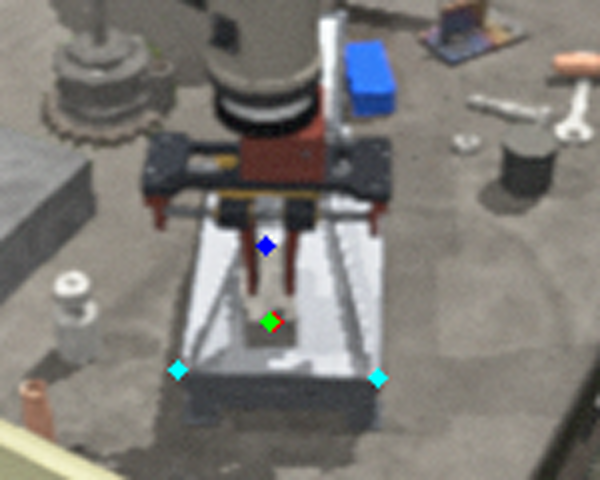

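```bash
python3 -c "
from h import *
d=np.load('pics/wrist2.npz')['d'];W=pts('wrist',d);q=np.load('q.npy')
def pr(u,v):
  w=W[v,u];x,y=toch(w[None],q);print((u,v),'chute',np.round(x*1000,1),np.round(y*1000,1),'z',np.round(w[2]*1000,1))
for v in range(185,245,5): pr(255,v)
print()
for v in range(210,260,4): pr(232,v)
print()
for v in range(210,260,4): pr(281,v)
d=np.load('pics/top2.npz')['d']
a=cv2.imread('pics/wrist2.png');cv2.imwrite('pics/w2c.png',cv2.resize(a[170:260,190:320],None,fx=6,fy=6,interpolation=cv2.INTER_NEAREST))
"
```

```text
(255, 185) chute [-188.7] [6.4] z 69.3
(255, 190) chute [-188.] [6.3] z 79.8
(255, 195) chute [-188.] [6.3] z 91.2
(255, 200) chute [-187.2] [6.3] z 99.4
(255, 205) chute [-184.2] [6.3] z 100.1
(255, 210) chute [-180.9] [6.3] z 99.9
(255, 215) chute [-177.7] [6.3] z 100.0
(255, 220) chute [-174.3] [6.3] z 99.9
(255, 225) chute [-171.2] [6.3] z 100.4
(255, 230) chute [-167.8] [6.3] z 100.2
(255, 235) chute [-164.3] [6.3] z 100.1
(255, 240) chute [-161.2] [6.3] z 100.6

(232, 210) chute [-181.3] [-7.8] z 101.0
(232, 214) chute [-178.4] [-7.9] z 100.1
(232, 218) chute [-175.9] [-7.9] z 100.5
(232, 222) chute [-184.3] [-5.8] z 128.2
(232, 226) chute [-184.2] [-5.5] z 133.6
(232, 230) chute [-182.7] [-5.4] z 135.2
(232, 234) chute [-182.7] [-5.] z 140.1
(232, 238) chute [-182.3] [-4.8] z 143.9
(232, 242) chute [-182.9] [-4.4] z 149.8
(232, 246) chute [-182.7] [-4.1] z 153.4
(232, 250) chute [-182.3] [-3.9] z 156.7
(232, 254) chute [-181.3] [-3.8] z 158.5
(232, 258) chute [-179.7] [-3.8] z 159.1

(281, 210) chute [-181.2] [22.3] z 100.5
(281, 214) chute [-178.2] [22.5] z 99.6
(281, 218) chute [-175.6] [22.5] z 99.6
(281, 222) chute [-183.9] [20.1] z 127.2
(281, 226) chute [nan] [nan] z nan
(281, 230) chute [-184.1] [19.2] z 138.4
(281, 234) chute [-184.6] [18.7] z 144.5
(281, 238) chute [-184.] [18.5] z 147.7
(281, 242) chute [-184.3] [18.1] z 152.7
(281, 246) chute [-184.] [17.8] z 156.1
(281, 250) chute [-184.3] [17.5] z 160.6
(281, 254) chute [-182.7] [17.4] z 161.3
(281, 258) chute [-182.7] [17.2] z 164.7
```

View pics/w2c.png

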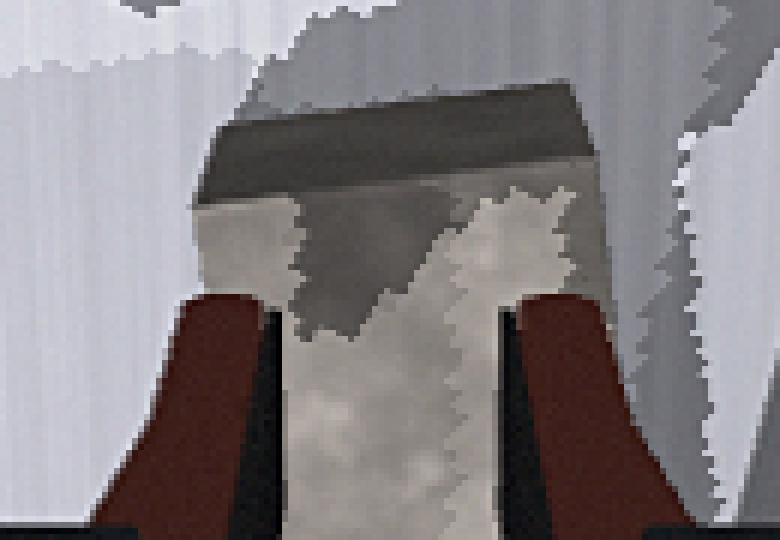

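```bash
python3 -c "
from h import *
q=np.load('q.npy')
for n in ('wrist1','wrist2'):
  d=np.load('pics/%s.npz'%n)['d']
  K,R,t=cam('wrist')
  # points in camera frame
  for u,v in [(232,222),(232,240),(281,240),(150,300),(150,265),(150,340),(360,300),(255,305),(150,372)]:
    z=d[v,u];print(n,(u,v),'cam',np.round(np.array([(u-K[0,2])/K[0,0]*z,(v-K[1,2])/K[1,1]*z,z])*1000,1))
s=sense();print('TCP in cam',R@s['position']+t)
from scipy.spatial.transform import Rotation as Ro
print(R@Ro.from_quat(s['tool_rot']).as_matrix())
"
```

```text
wrist1 (232, 222) cam [-12.   17.8 168.3]
wrist1 (232, 240) cam [-10.7  24.3 149.7]
wrist1 (281, 240) cam [ 12.1  23.6 145.8]
wrist1 (150, 300) cam [-22.3  23.8  67.7]
wrist1 (150, 265) cam [-26.7  19.5  81. ]
wrist1 (150, 340) cam [-23.   33.3  69.7]
wrist1 (360, 300) cam [22.1 23.4 66.7]
wrist1 (255, 305) cam [ 0.1 27.7 75.4]
wrist1 (150, 372) cam [-21.9  38.3  66.3]
wrist2 (232, 222) cam [-12.   17.7 167.6]
wrist2 (232, 240) cam [-10.8  24.5 151.2]
wrist2 (281, 240) cam [ 12.3  24.  147.9]
wrist2 (150, 300) cam [-22.4  23.8  67.8]
wrist2 (150, 265) cam [-26.7  19.5  81. ]
wrist2 (150, 340) cam [-23.   33.3  69.8]
wrist2 (360, 300) cam [22.5 23.8 67.9]
wrist2 (255, 305) cam [ 0.1 27.7 75.6]
wrist2 (150, 372) cam [-22.   38.5  66.7]
TCP in cam [0.00042031 0.01842596 0.21143742]
[[ 1.06111651e-03  9.99999434e-01  7.27628579e-05]
 [-9.62853712e-01  1.04134810e-03 -2.70021565e-01]
 [-2.70021488e-01  2.16464353e-04  9.62854272e-01]]
```

View pics/wrist1.png

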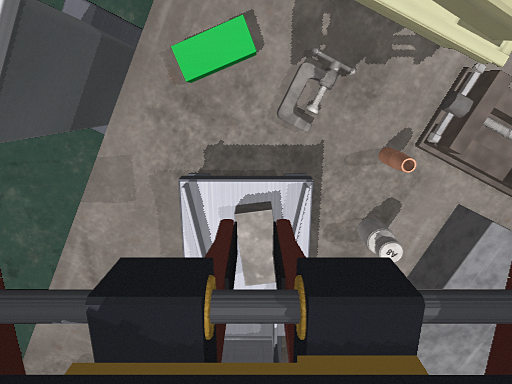

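The block hasn't moved. The wrist depth shows the real fingertips at z≈0.127, about 41 mm higher than the reported TCP, which agrees with the near-zero force. I'll back off, lower by that much behind the block and check by camera.

move_arm(
  increments=[
    {"tx":-0.004,"ty":0.0081,"tz":0.0,"roll":0.0},
    {"tx":-0.004,"ty":0.0081,"tz":0.0,"roll":0.0},
    {"tx":-0.004,"ty":0.0081,"tz":0.0,"roll":0.0},
    {"tx":-0.004,"ty":0.0081,"tz":0.0,"roll":0.0},
    {"tx":-0.004,"ty":0.0081,"tz":0.0,"roll":0.0},
    {"tx":-0.002,"ty":0.004,"tz":0.0,"roll":0.0},
    {"tx":0.0,"ty":0.0,"tz":-0.005,"roll":0.0},
    {"tx":0.0,"ty":0.0,"tz":-0.005,"roll":0.0},
  ],
)

```text
time: 4.7
position: [0.5042, 0.0714, 0.0761]
tool_rot: [0.527, 0.85, 0.0, 0.0]
contact_force: [0.2, 0.3, 0.4]
finger_gap: 0.0193
```

```bash
cat >> h.py <<'E'
def wl(f):
    st();p,d=snap('wrist',f);W=pts('wrist',d);q=np.load('q.npy')
    for (u,v) in [(232,223),(281,223),(232,226),(150,265)]:
        w=W[v,u];x,y=toch(w[None],q);print((u,v),'chute',np.round(x*1000,1),np.round(y*1000,1),'z',np.round(w[2]*1000,1))
    # block: top & rear face from wrist depth
    Q=W.reshape(-1,3);Q=Q[np.isfinite(Q[:,2])];x,y=toch(Q,q)
    m=(x<-.01)&(x>-.24)&(abs(y)<.06)&(Q[:,2]>.098)&(Q[:,2]<.103)
    if m.sum()>3:print('blk top',m.sum(),'xmin',x[m].min()*1000,'y',y[m].min()*1000,y[m].max()*1000)
    m=(x<-.01)&(x>-.24)&(abs(y)<.04)&(Q[:,2]>.076)&(Q[:,2]<.096)
    if m.sum()>8:
        A=np.polyfit(y[m],x[m],1);print('face',m.sum(),'x=',x[m].mean()*1000,'y',np.percentile(y[m],[2,98])*1000,'yaw deg',-np.degrees(np.arctan(A[0])))
E
python3 -c "
from h import *
wl('wrist3')"
```

```text
t 4.7 chute xy [-0.22197523] [0.0069178] z 0.07612027264013713 yaw err 0.0010569893043301803 gap 0.019308610426807593 F [0.22983826 0.31701596 0.44983621] pos [0.5041733  0.07144292 0.07612027] q [ 0.24  0.42 -0.62  2.02  0.33  0.81 -0.11]
(232, 223) chute [-234.2] [-6.3] z 118.3
(281, 223) chute [-234.3] [19.3] z 118.4
(232, 226) chute [-233.7] [-6.1] z 121.3
(150, 265) chute [-256.4] [-20.6] z 202.0
blk top 2263 xmin -188.2734136074792 y -11.734287697596605 28.180853921250044
face 619 x= -185.97213418007019 y [-7.22039667 17.83951989] yaw deg 7.520923568994273
```

View pics/wrist3.png

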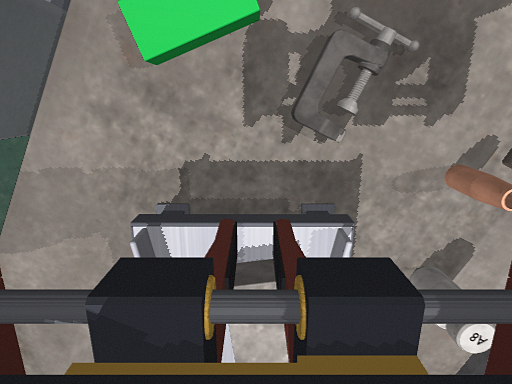

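move_arm(
  increments=[
    {"tx":0.0,"ty":0.0,"tz":-0.006,"roll":0.0},
    {"tx":0.0,"ty":0.0,"tz":-0.006,"roll":0.0},
    {"tx":0.0,"ty":0.0,"tz":-0.006,"roll":0.0},
    {"tx":0.0,"ty":0.0,"tz":-0.006,"roll":0.0},
    {"tx":0.0,"ty":0.0,"tz":-0.004,"roll":0.0},
    {"tx":0.0,"ty":0.0,"tz":-0.002,"roll":0.0},
    {"tx":0.0,"ty":0.0,"tz":0.0,"roll":0.0},
    {"tx":0.0,"ty":0.0,"tz":0.0,"roll":0.0},
  ],
)

```text
time: 5.42
position: [0.504, 0.0713, 0.0462]
tool_rot: [0.528, 0.849, 0.0, -0.0]
contact_force: [-0.4, 0.5, 0.8]
finger_gap: 0.0198
```

```bash
python3 -c "
from h import *
wl('wrist4')
p,d=snap('scene','scene4');cv2.imwrite('pics/s4.png',cv2.resize(p[150:270,180:330,::-1],None,fx=5,fy=5,interpolation=cv2.INTER_CUBIC))"
```

```text
t 5.4167 chute xy [-0.22191048] [0.00670284] z 0.046241355750549634 yaw err 0.0004306743252948664 gap 0.01982829898101401 F [-0.44565661  0.54554626  0.8071133 ] pos [0.50400922 0.07128969 0.04624136] q [ 0.22  0.46 -0.59  2.04  0.37  0.75 -0.14]
(232, 223) chute [-234.5] [-5.5] z 90.2
(281, 223) chute [-234.4] [20.2] z 89.8
(232, 226) chute [-234.5] [-5.2] z 94.2
(150, 265) chute [-255.6] [-20.6] z 171.6
blk top 2611 xmin -234.84669295538868 y -12.373263065760817 25.07249921625405
face 419 x= -229.5876359140312 y [-11.86894752  24.46578407] yaw deg -5.142290229187847
```

View pics/s4.png

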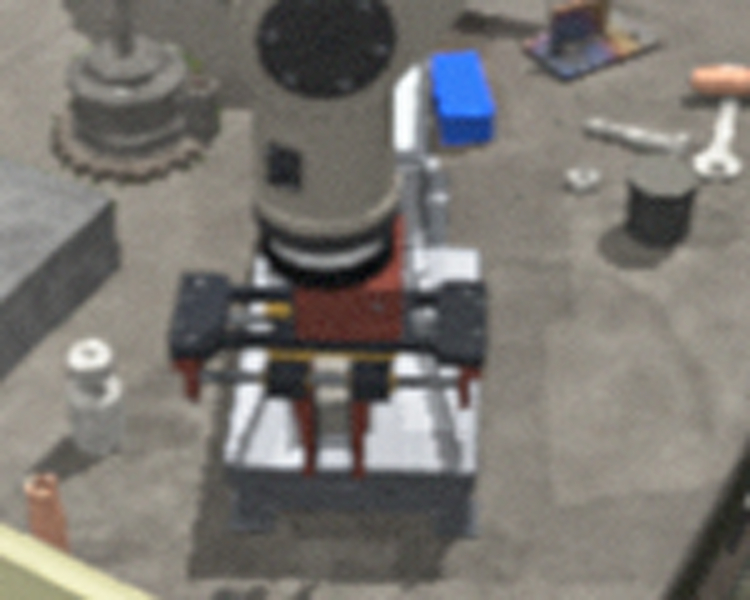

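The scene view shows the fingertips at (335,470) in the crop, now down at shelf level behind the block. The block stays put and nothing touches it.

move_arm(
  increments=[
    {"tx":0.0034,"ty":-0.0069,"tz":-0.001,"roll":0.0},
    {"tx":0.0034,"ty":-0.0069,"tz":-0.001,"roll":0.0},
    {"tx":0.0027,"ty":-0.0054,"tz":0.0,"roll":0.0},
    {"tx":0.0027,"ty":-0.0054,"tz":0.0,"roll":0.0},
    {"tx":0.0027,"ty":-0.0054,"tz":0.0,"roll":0.0},
    {"tx":0.0027,"ty":-0.0054,"tz":0.0,"roll":0.0},
    {"tx":0.0027,"ty":-0.0054,"tz":0.0,"roll":0.0},
    {"tx":0.0027,"ty":-0.0054,"tz":0.0,"roll":0.0},
  ],
)

```text
time: 6.18
position: [0.5271, 0.0247, 0.0442]
tool_rot: [0.528, 0.849, 0.0, -0.0]
contact_force: [-0.5, 3.3, -0.6]
finger_gap: 0.0196
```

```bash
python3 -c "
from h import *
look('top5');wl('wrist5')"
```

```text
t 6.1833 chute xy [-0.16988278] [0.00672851] z 0.04422810382019582 yaw err 0.00039437799357688874 gap 0.01955073769176226 F [-0.52370409  3.28503447 -0.60725223] pos [0.52706624 0.02465005 0.0442281 ] q [ 0.3   0.49 -0.57  2.    0.38  0.76 -0.04]
blk 240 ((-101.73524475097656, 7.822970390319824), (64.35456085205078, 42.12246322631836), 0.20966953039169312) x -0.13387709034478243 -0.0694840381569932 y 0.006697582166543318
t 6.2333 chute xy [-0.16821193] [0.00660037] z 0.04419583061948283 yaw err -0.0012026220408132282 gap 0.01967107902513759 F [0.08620632 0.69389311 0.39970603] pos [0.52769107 0.02309514 0.04419583] q [ 0.3   0.49 -0.57  1.99  0.38  0.76 -0.04]
(232, 223) chute [-181.2] [-5.7] z 87.7
(281, 223) chute [-180.9] [20.] z 87.0
(232, 226) chute [-180.8] [-5.5] z 91.0
(150, 265) chute [-203.1] [-20.4] z 170.5
blk top 3294 xmin -181.58669012231752 y -12.575140138569598 24.724015533579873
face 1150 x= -166.94529921029317 y [-11.49206492  23.49013074] yaw deg 0.21863055241755341
```

View pics/wrist5.png

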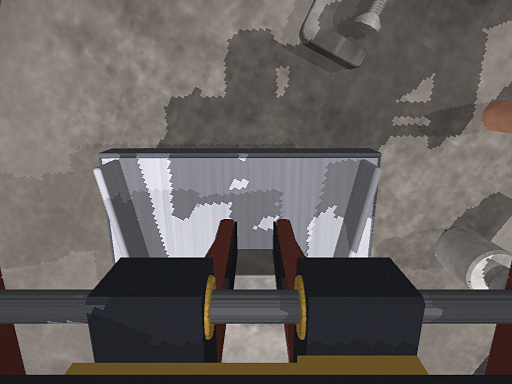

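View pics/top5c.png

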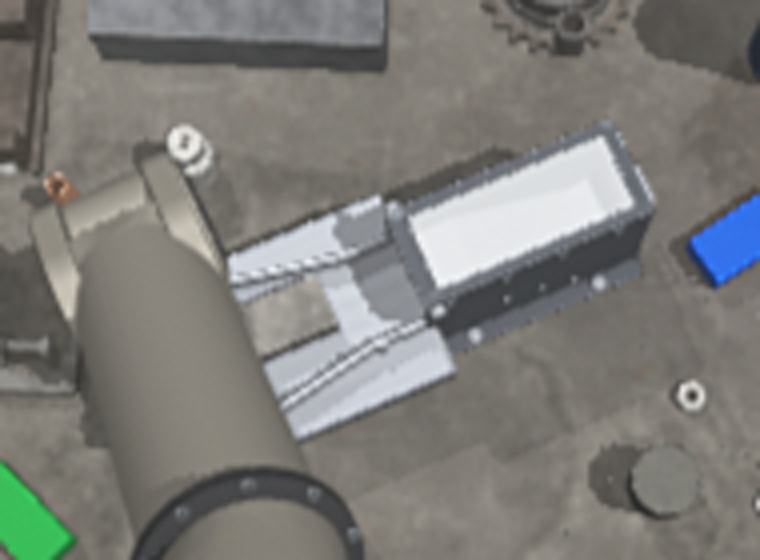

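move_arm(
  increments=[
    {"tx":0.0022,"ty":-0.0065,"tz":0.0,"roll":0.0},
    {"tx":0.0022,"ty":-0.0065,"tz":0.0,"roll":0.0},
    {"tx":0.0022,"ty":-0.0065,"tz":0.0,"roll":0.0},
    {"tx":0.0022,"ty":-0.0065,"tz":0.0,"roll":0.0},
    {"tx":0.0022,"ty":-0.0065,"tz":0.0,"roll":0.0},
    {"tx":0.0022,"ty":-0.0065,"tz":0.0,"roll":0.0},
    {"tx":0.0022,"ty":-0.0065,"tz":0.0,"roll":0.0},
    {"tx":0.0022,"ty":-0.0065,"tz":0.0,"roll":0.0},
  ],
)

```text
time: 6.95
position: [0.5448, -0.0277, 0.0443]
tool_rot: [0.528, 0.849, 0.0, -0.0]
contact_force: [-1.0, 3.1, 1.2]
finger_gap: 0.0195
```

```bash
python3 -c "
from h import *
look('top6')"
```

```text
t 6.95 chute xy [-0.11513239] [-0.00055245] z 0.04429097285366658 yaw err 0.00027019859284238557 gap 0.01945595139224029 F [-1.02419465  3.12974589  1.22853392] pos [ 0.54477712 -0.02766574  0.04429097] q [ 0.38  0.51 -0.56  1.96  0.38  0.78  0.06]
blk 210 ((-40.67231369018555, 7.2513427734375), (56.179176330566406, 56.168312072753906), 85.28933715820312) x -0.07001913672280319 -0.010376195668006433 y 0.0007850183613947874
```

View pics/top6c.png

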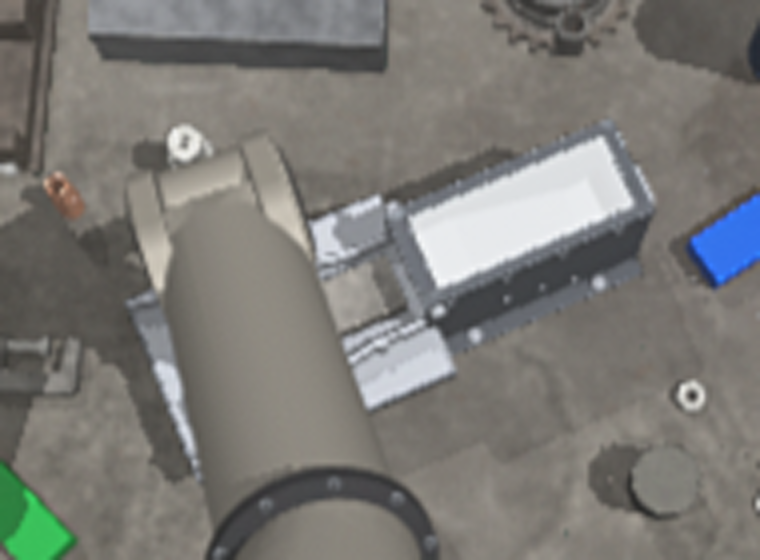

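The block is square and centred (y≈1 mm) with its front 15 mm before the flap, at about (370,285) in the crop. I'll push slowly through the flap to the stage-1 position.

move_arm(
  increments=[
    {"tx":0.0026,"ty":-0.0053,"tz":0.0,"roll":0.0},
    {"tx":0.0026,"ty":-0.0053,"tz":0.0,"roll":0.0},
    {"tx":0.0026,"ty":-0.0053,"tz":0.0,"roll":0.0},
    {"tx":0.0026,"ty":-0.0053,"tz":0.0,"roll":0.0},
    {"tx":0.0026,"ty":-0.0053,"tz":0.0,"roll":0.0},
    {"tx":0.0026,"ty":-0.0053,"tz":0.0,"roll":0.0},
    {"tx":0.0026,"ty":-0.0053,"tz":0.0,"roll":0.0},
    {"tx":0.0026,"ty":-0.0053,"tz":0.0,"roll":0.0},
  ],
)

```text
time: 7.67
position: [0.5656, -0.0698, 0.0443]
tool_rot: [0.528, 0.849, 0.0, -0.0]
contact_force: [-2.5, 4.1, 1.9]
finger_gap: 0.0197
```

```bash
python3 -c "
from h import *
look('top7');wl('wrist7')
a=[cv2.imread('pics/top7c.png'),]
p,d=snap('scene','scene7');cv2.imwrite('pics/s7.png',cv2.resize(p[130:250,200:320,::-1],None,fx=5,fy=5,interpolation=cv2.INTER_CUBIC))"
```

```text
t 7.6667 chute xy [-0.06817074] [-0.0005274] z 0.04427530907534537 yaw err 0.0004267421102543967 gap 0.01967321155735869 F [-2.47715937  4.1435194   1.87355683] pos [ 0.56559071 -0.06976315  0.04427531] q [ 0.44  0.54 -0.55  1.9   0.38  0.81  0.14]
blk 28 ((-10.626879692077637, -0.8000335693359375), (38.528133392333984, 8.512303352355957), 89.7853775024414) x -0.014943143773085867 -0.00635576562900731 y -0.002235495643096114
t 7.7167 chute xy [-0.06640354] [-0.00070983] z 0.04423817598029432 yaw err -0.0009965553187485376 gap 0.01984844913458687 F [-0.36128606  2.17671676  0.98914854] pos [ 0.56620951 -0.07142849  0.04423818] q [ 0.44  0.54 -0.55  1.9   0.38  0.81  0.14]
(232, 223) chute [-79.5] [-13.] z 88.2
(281, 223) chute [-79.] [12.7] z 86.9
(232, 226) chute [-79.] [-12.8] z 91.0
(150, 265) chute [-101.5] [-27.5] z 171.0
blk top 2478 xmin -79.7319778128228 y -20.00767132805802 17.546604889091075
face 2031 x= -68.1298654305793 y [-39.54673234  39.73770903] yaw deg 10.522482294701582
```

View pics/top7c.png

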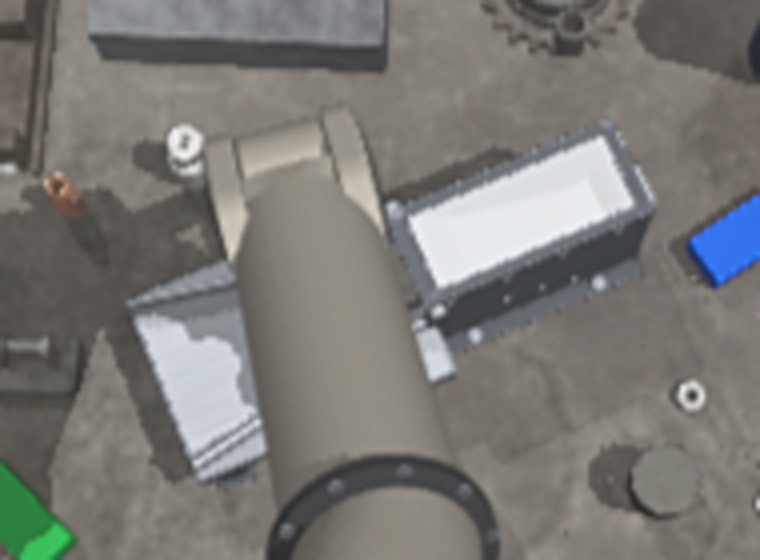

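View pics/s7.png

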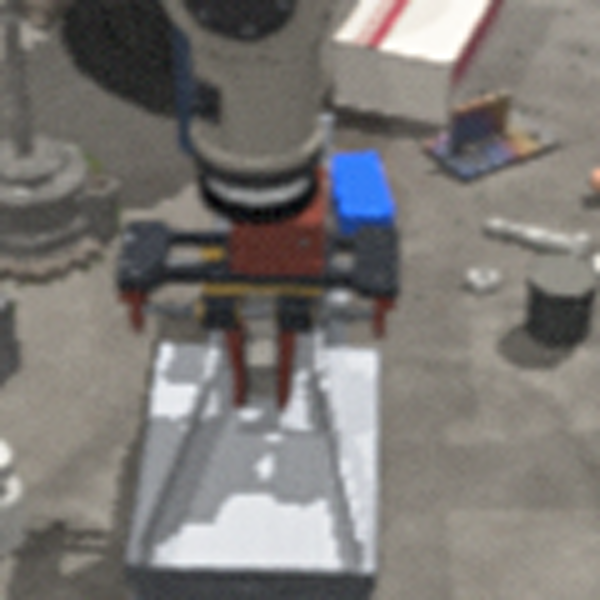

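View pics/wrist7.png

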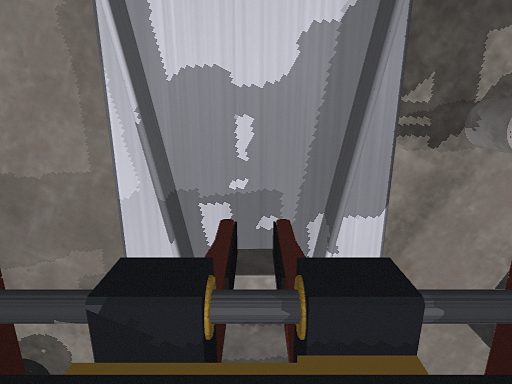

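Stage 1 is reached: the block's front is about 33 mm past the flap with its middle at about x = -11 mm. Next is the fast stroke, stopping short of the rod.

move_arm(
  increments=[
    {"tx":0.0027,"ty":-0.0054,"tz":0.0,"roll":0.0},
    {"tx":0.016,"ty":-0.0323,"tz":0.0,"roll":0.0},
    {"tx":0.0,"ty":0.0,"tz":0.0,"roll":0.0},
    {"tx":0.0,"ty":0.0,"tz":0.0,"roll":0.0},
    {"tx":0.0,"ty":0.0,"tz":0.0,"roll":0.0},
    {"tx":0.0,"ty":0.0,"tz":0.0,"roll":0.0},
    {"tx":0.0,"ty":0.0,"tz":0.0,"roll":0.0},
    {"tx":0.0,"ty":0.0,"tz":0.0,"roll":0.0},
  ],
)

```text
time: 8.48
position: [0.5839, -0.1064, 0.0444]
tool_rot: [0.527, 0.85, 0.0, -0.0]
contact_force: [-0.3, -0.3, 0.1]
finger_gap: 0.0199
```

```bash
python3 -c "
from h import *
look('top8');wl('wrist8')"
```

```text
t 8.4833 chute xy [-0.02725755] [-0.00032331] z 0.04436135687644413 yaw err 0.001626278993129393 gap 0.019926562408598972 F [-0.27857846 -0.29866448  0.1326574 ] pos [ 0.58388703 -0.10635789  0.04436136] q [ 0.48  0.57 -0.54  1.84  0.38  0.83  0.21]
t 8.5333 chute xy [-0.027142] [-0.00034493] z 0.04433996707354379 yaw err 0.0013960990424544129 gap 0.0198758030260403 F [0.37365064 0.22648577 0.28167858] pos [ 0.5839188  -0.10647107  0.04433997] q [ 0.48  0.57 -0.54  1.84  0.38  0.83  0.21]
(232, 223) chute [-39.4] [-12.7] z 87.5
(281, 223) chute [-39.3] [13.] z 87.1
(232, 226) chute [-39.2] [-12.5] z 91.1
(150, 265) chute [-60.9] [-27.7] z 169.9
blk top 202 xmin -40.0516335427991 y -19.61429531258827 17.773017039648447
face 3588 x= -49.02447096832623 y [-39.70640338  39.65155131] yaw deg 11.48150277275719
```

View pics/top8c.png

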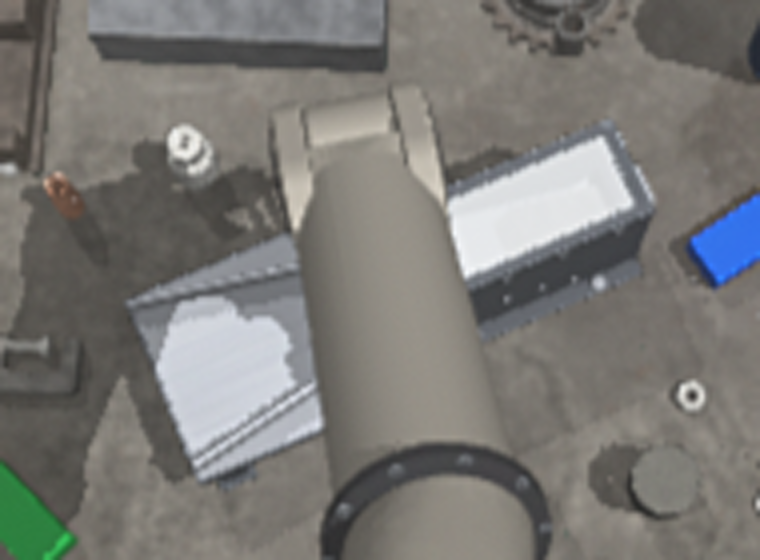

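View pics/wrist8.png

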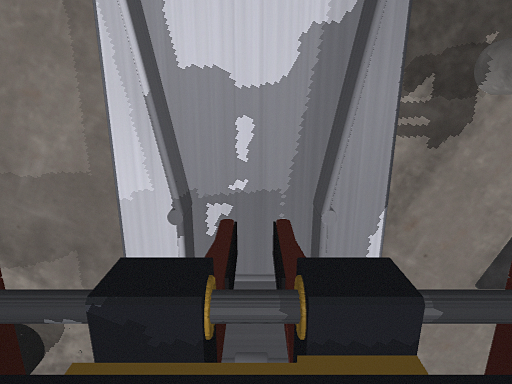

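The fingers came to rest at x = -27 mm with no contact, so the block has coasted ahead. I'll draw back to look.

move_arm(
  increments=[
    {"tx":-0.013,"ty":0.026,"tz":0.0,"roll":0.0},
    {"tx":-0.015,"ty":0.03,"tz":0.0,"roll":0.0},
    {"tx":-0.015,"ty":0.03,"tz":0.0,"roll":0.0},
    {"tx":-0.015,"ty":0.03,"tz":0.0,"roll":0.0},
    {"tx":-0.015,"ty":0.03,"tz":0.0,"roll":0.0},
    {"tx":-0.012,"ty":0.025,"tz":0.0,"roll":0.0},
    {"tx":0.0,"ty":0.0,"tz":0.03,"roll":0.0},
    {"tx":0.0,"ty":0.0,"tz":0.03,"roll":0.0},
  ],
)

```text
time: 9.25
position: [0.4964, 0.0662, 0.1039]
tool_rot: [0.525, 0.851, -0.001, -0.002]
contact_force: [0.7, -2.1, 0.2]
finger_gap: 0.0201
```

```bash
python3 -c "
from h import *
look('top9');wl('wrist9')
p,d=snap('scene','scene9');cv2.imwrite('pics/s9.png',cv2.resize(p[130:260,190:340,::-1],None,fx=5,fy=4.6,interpolation=cv2.INTER_CUBIC))
W=pts('top',np.load('pics/top9.npz')['d']);P=W[135:250,160:320].reshape(-1,3);x,y=toch(P,np.load('q.npy'))
for x0 in range(-40,180,10):
  m=(x>x0/1000)&(x<x0/1000+.01)&(abs(y)<.02);print(x0,m.sum(),np.round(np.nanpercentile(P[m,2],[10,50,90])*1000) if m.sum() else '')
for n in ('scene','top'):
  for r in outline_of(n,'block'): print(n,r['confidence'],r['uv'],r['mask'].sum())
"
```

```text
t 9.25 chute xy [-0.220718] [-0.00235007] z 0.10390446514924467 yaw err 0.005837114236987739 gap 0.020140167589016506 F [ 0.7393931  -2.14011856  0.19121738] pos [0.49641981 0.06621249 0.10390447] q [ 0.28  0.37 -0.64  2.01  0.29  0.86 -0.06]
t 9.3 chute xy [-0.21881189] [0.00205929] z 0.11008490689017209 yaw err 0.0040345131234655884 gap 0.01960808460782366 F [ 1.97459778 -0.21384313  3.78084465] pos [0.50121737 0.0664555  0.11008491] q [ 0.28  0.36 -0.64  2.    0.28  0.86 -0.05]
(232, 223) chute [-230.] [-10.4] z 150.5
(281, 223) chute [-230.] [15.4] z 150.6
(232, 226) chute [-230.3] [-10.1] z 155.5
(150, 265) chute [-252.6] [-25.6] z 234.6
-40 41 [67. 70. 73.]
-30 40 [67. 70. 74.]
-20 42 [67. 70. 75.]
-10 66 [ 69. 150. 156.]
0 40 [150. 153. 156.]
10 45 [147. 152. 155.]
20 44 [149. 152. 156.]
30 45 [149. 153. 156.]
40 43 [148. 152. 155.]
50 41 [147. 151. 155.]
60 46 [148. 152. 155.]
70 45 [149. 152. 156.]
80 43 [148. 152. 155.]
90 46 [148. 152. 155.]
100 42 [149. 152. 155.]
110 44 [148. 150. 154.]
120 43 [149. 153. 155.]
130 46 [148. 152. 156.]
140 42 [149. 152. 155.]
150 44 [149. 152. 155.]
160 40 [149. 152. 157.]
170 35 [149. 153. 157.]
scene 0.69 [262.5, 295.5] 573
scene 0.48 [272.0, 171.5] 189
top 0.71 [137.6, 245.5] 182
top 0.62 [327.3, 178.3] 372
```

View pics/top9c.png

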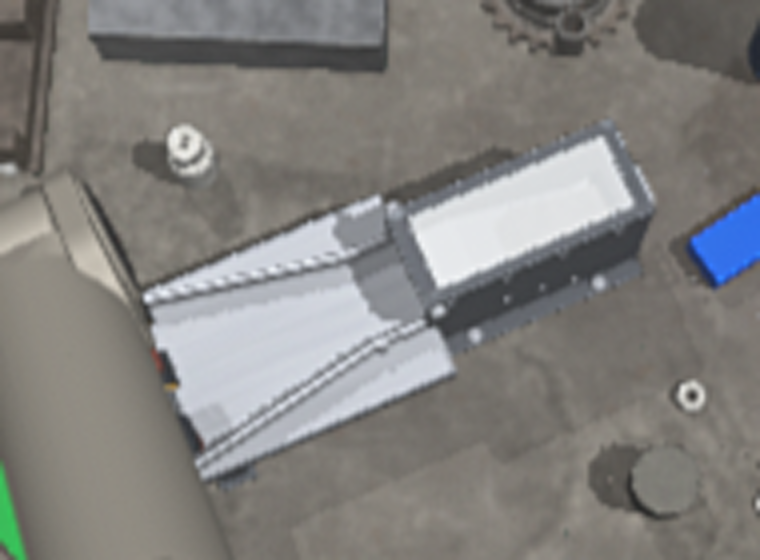

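View pics/s9.png

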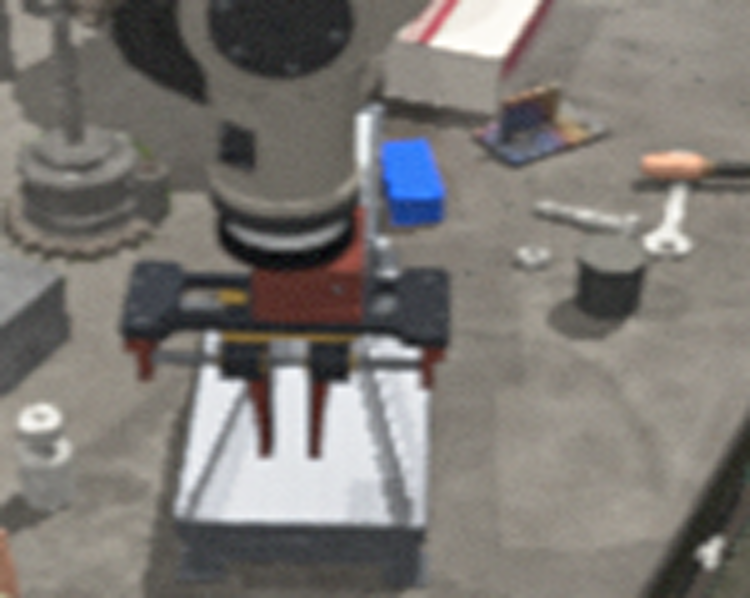

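The shelf is empty up to the flap. I'll lift clear so the scene camera can see the mouth of the box.

move_arm(
  increments=[
    {"tx":0.0,"ty":0.0,"tz":0.03,"roll":0.0},
    {"tx":0.0,"ty":0.0,"tz":0.035,"roll":0.0},
    {"tx":0.0,"ty":0.0,"tz":0.035,"roll":0.0},
    {"tx":-0.005,"ty":-0.03,"tz":0.02,"roll":-0.1},
    {"tx":-0.005,"ty":-0.035,"tz":0.0,"roll":-0.1},
    {"tx":-0.005,"ty":-0.035,"tz":0.0,"roll":-0.1},
    {"tx":-0.005,"ty":-0.035,"tz":0.0,"roll":-0.1},
    {"tx":-0.005,"ty":-0.035,"tz":0.0,"roll":-0.1},
  ],
)

```text
time: 10.17
position: [0.4727, -0.108, 0.2231]
tool_rot: [0.723, 0.69, -0.001, -0.001]
contact_force: [-0.2, -0.0, -0.9]
finger_gap: 0.0197
```

move_arm(
  increments=[
    {"tx":-0.005,"ty":-0.035,"tz":0.0,"roll":-0.1},
    {"tx":-0.005,"ty":-0.035,"tz":0.0,"roll":-0.1},
    {"tx":-0.005,"ty":-0.035,"tz":0.0,"roll":-0.1},
    {"tx":-0.005,"ty":-0.035,"tz":0.0,"roll":-0.1},
    {"tx":-0.005,"ty":-0.035,"tz":0.0,"roll":-0.1},
    {"tx":-0.005,"ty":-0.035,"tz":0.0,"roll":-0.1},
    {"tx":-0.005,"ty":-0.035,"tz":0.0,"roll":-0.1},
    {"tx":-0.005,"ty":-0.035,"tz":0.0,"roll":-0.1},
  ],
)

```text
time: 10.83
position: [0.4325, -0.3877, 0.2225]
tool_rot: [0.935, 0.354, -0.001, -0.001]
contact_force: [0.8, -0.0, 0.1]
finger_gap: 0.0199
```

```bash
python3 -c "
from h import *
look('top10')
p,d=snap('scene','scene10')
a=[cv2.resize(cv2.imread('pics/scene%d.png'%k)[140:255,210:290],None,fx=4.8,fy=4.8,interpolation=cv2.INTER_CUBIC) for k in (0,10)]
cv2.imwrite('pics/s10.png',np.hstack(a))
a=[cv2.resize(cv2.imread('pics/top%d.png'%k)[140:215,220:310],None,fx=4.3,fy=4.3,interpolation=cv2.INTER_CUBIC) for k in (0,10)]
cv2.imwrite('pics/t10.png',np.hstack(a))
"
```

```text
t 10.8333 chute xy [0.15800968] [-0.26059081] z 0.2225431063607771 yaw err -1.3052936620284603 gap 0.019936224199048624 F [ 0.77241954 -0.00169913  0.12266344] pos [ 0.43253889 -0.38770618  0.22254311] q [ 0.8   0.3  -0.22  1.73  0.07  1.12 -0.29]
```

View pics/s10.png

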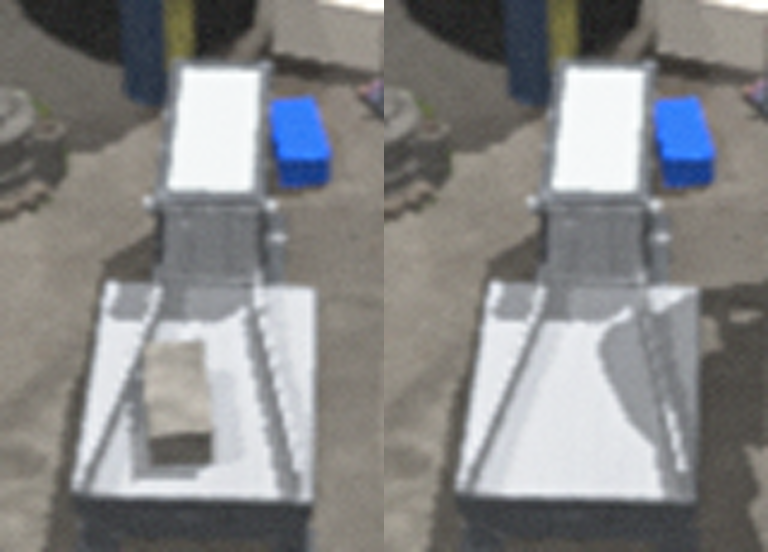

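View pics/t10.png

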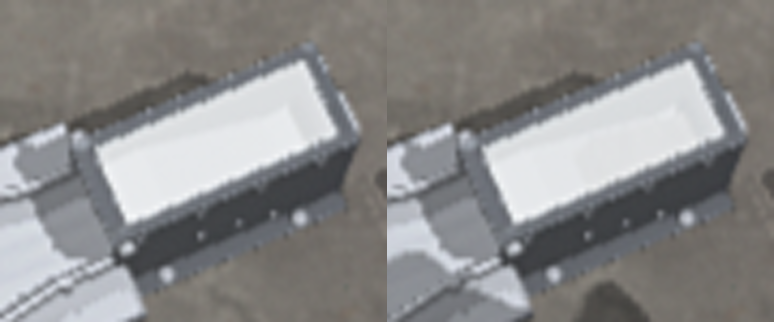

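```bash
python3 -c "
from h import *
q=np.load('q.npy');c,s=np.cos(q[2]),np.sin(q[2])
src=[]
for X in [(-.008,-.039),(-.008,.039),(.178,.039),(.178,-.039)]:
  src.append(proj('top',np.array([q[0]+c*X[0]-s*X[1],q[1]+s*X[0]+c*X[1],.153]))[0])
src=np.float32(src);dst=np.float32([(0,234),(0,0),(558,0),(558,234)])
H=cv2.getPerspectiveTransform(src,dst)
A=[cv2.warpPerspective(cv2.imread('pics/top%d.png'%k),H,(558,234)) for k in (0,10)]
B=[cv2.convertScaleAbs(np.clip((a.astype(float)-190)*4.2,0,255)) for a in A]
cv2.imwrite('pics/win.png',np.vstack(B))
d=A[1].astype(float).mean(2)-A[0].astype(float).mean(2)
print(np.round(d[60:170].reshape(110,-1,18).mean((0,2)),1))
"
```

```text
[-1.9 -1.9 -2.4 -1.8 -1.8 -1.9 -1.8 -1.9 -1.8 -1.8 -1.9 -2.5 -4.2 -4.4
 -4.8 -4.6 -4.6 -4.7 -4.6 -3.8 -3.9 -4.1 -4.6 -4.5 -3.2 -0.2 -2.2 -1.9
 -2.5 -1.9 -1.7]
```

View pics/win.png

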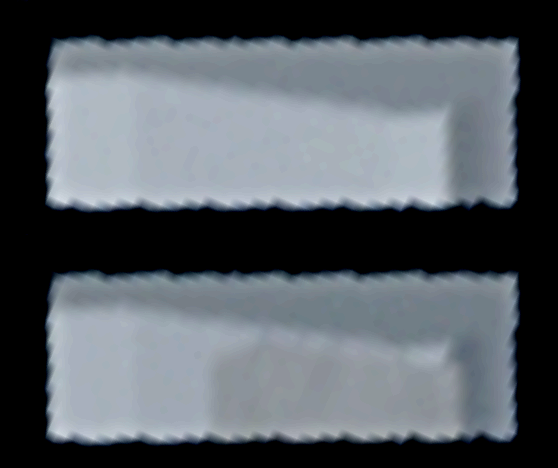

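In the contrast-stretched window the block shows at (210–455, 340–430), lying down the chute against the buffer, and the flap looks the same as when shut. I'll let the arm settle and then hand in.

move_arm(
  increments=[
    {"tx":0.0,"ty":0.0,"tz":0.0,"roll":0.0},
    {"tx":0.0,"ty":0.0,"tz":0.0,"roll":0.0},
    {"tx":0.0,"ty":0.0,"tz":0.0,"roll":0.0},
    {"tx":0.0,"ty":0.0,"tz":0.0,"roll":0.0},
    {"tx":0.0,"ty":0.0,"tz":0.0,"roll":0.0},
    {"tx":0.0,"ty":0.0,"tz":0.0,"roll":0.0},
    {"tx":0.0,"ty":0.0,"tz":0.0,"roll":0.0},
    {"tx":0.0,"ty":0.0,"tz":0.0,"roll":0.0},
  ],
)

```text
time: 11.6
position: [0.4342, -0.3859, 0.2244]
tool_rot: [0.934, 0.357, 0.0, 0.0]
contact_force: [0.0, 0.7, 0.0]
finger_gap: 0.0195
```

```bash
python3 -c "
from h import *
st()
a=np.load('pics/top0.npz')['p'].astype(int);p,d=snap('top','top11');D=np.abs(p.astype(int)-a).sum(2)>70
from workcell import *
im=p[:,:,::-1].copy();im[D]=(0,0,255);cv2.imwrite('pics/diff.png',im)
print(job_done())"
```

```text
t 11.6 chute xy [0.15712472] [-0.25831967] z 0.2244161745381868 yaw err -1.299268891959885 gap 0.019519404714573245 F [0.04513218 0.6512019  0.03702954] pos [ 0.43418353 -0.38590719  0.22441617] q [ 0.8   0.3  -0.22  1.73  0.07  1.12 -0.29]
the job is handed in; nothing more can be done
None
```

View pics/diff.png

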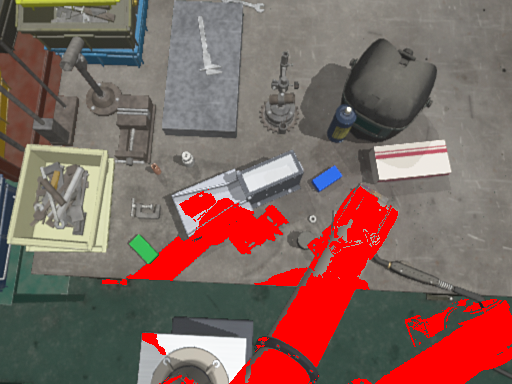

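I pushed the steel block along the shelf with the partly shut fingers. A slow push took it under the flap, and a short fast stroke stopped before the hinge rod so the block coasted over the edge. I then drew the fingers back and handed the job in at 11.6 s; no verdict was reported.

**Last checks**
- **Block:** through the roof window it shows lying down the chute against the buffer. I judged this from pictures taken before and after; I had no direct reading of its position.
- **Flap:** it looks the same as at the start in the scene view, so I take it as fully shut. I did not measure its angle.
- **Bystanders:** the top view before and after shows no change beyond the block, the arm and its shadow. The arm hid the spanner, bolt and bracket in that last view. It was above them, well clear, and felt no force.
- **Contact:** the readings after each move stayed within about 5 N, and the arm was touching nothing when I handed in.

**What disagreed:** the real fingertips sat about 41 mm higher than the reported TCP. My first approach therefore passed over the block without touching it. I corrected for this using the wrist camera's depth.

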